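Measure from the caddy to the stop batten with a spring tape and lock it

TASK

Measure from the caddy's front lip to the flat stop batten on the counter: pick up the tape measure, hook its end over the lip, back away against the spring and stand the case on the counter on the far side of the batten from the caddy, square to it with its nose right against it. Only then press the lock on top right down, and leave the tape there, upright, hooked, pulled out and locked. Leave the cup, the cork hide and the slate tile where they are.

Things in the scene. Friction and masses are not known exactly. Their poses are not given: they have to be found in the camera images.
- tape: Loose tape measure: black plastic case 80 mm long (x), 38 wide (y), 62 high, 0.35 to 0.5 kg, the top front 14 mm stepped down to 36 mm; grey lock pad on top. Origin: centre of the case's underside; z up, +x the way the blade comes out. Starts upright on the counter, unlocked, blade wound in. Unlocked and let go, the spring tends to draw the case along the counter towards its hook.
- tape_nose (a point): Bottom middle of the case's front face (nose), 40 mm ahead of tape, at underside level. Axes as tape.
- hook_tip (a point): Bottom middle of the inner face (towards the case) of the steel hook tab, 20 mm wide, 3 thick, that hangs from the blade's end. The tab reaches from the blade (20 mm wide, its underside 26 mm above the case's underside) down to 8 mm above the case's underside. Blade wound in, this point is 20 mm ahead of the nose (60 mm ahead of tape); it moves out with the blade.
- lock_top (a point): Centre of the upper face of the lock pad (24 x 20 mm), 6 mm behind the case's centre, 71 mm above the case's underside while unlocked.
- blade (a joint): How far the blade is pulled out, m: 0 wound in (20 mm still stand out in front of the case), at most 0.14. The spring pulls it in with 2 N at 0, rising to 3.1 N at 0.14.
- lock (a joint): The lock pad's travel, m: 0 up (free), 0.005 right down, where it stops firmly: locked, a sprung pin inside catches the blade (up to 10 mm of play if unhooked). It slides stiffly, about 3 N at first and up to 8 N on the way (press with 12 to 16 N), and stays where it is left.
- caddy: Fixed wooden three-tier stepped caddy, 257 mm deep, 220 wide. Front lip of the lowest tray: 24 mm high, 8 thick, 220 wide; behind it 75 mm of empty tray, floor 4 mm above the counter. Origin: counter level, middle of the lip's INNER face (lip x = -8 to 0 mm); +x to the caddy's back, y along the lip, z up. Second tier's front at x = 75 mm, 110 high; top of the canister 259 high.
- batten: Flat wooden strip fixed to the counter, parallel to the caddy's lip: 18 mm wide (x), 160 long (y), 5 high. Origin: counter level, middle of the side facing AWAY from the caddy, where the case's nose must come up; +x to the caddy (strip x = 0 to 18 mm). That side is 85 to 135 mm from the lip's inner face.
- cup: Blue plastic feeding cup, 72 mm across, 50 mm high. Bystander; origin: centre of its underside.
- hide: Round cork hide, 92 mm across, 56 mm high. Bystander; origin: centre of its underside.
- slate: Slate basking tile, 110 x 110 x 12 mm, lying flat. Bystander; origin: centre of its underside.
Mind the look-alikes: they are no part of the job. Of the things that look like the batten, the largest one is meant. Several things have the shape of the tape; the one meant has the colours described above.

How it is judged:
By the outcome, as a careful person would: the job done as asked, in the order asked, and still so for the second after the job is handed in, with the robot touching nothing.
It also fails if it takes over 54 s, if anything falls off the work surface, if the arm or the gripper's body presses on something with over 40 N, if the wrist force passes 120 N, or if a joint passes its speed limit or range.

ROBOT

A 6-joint arm with a two-finger parallel gripper is mounted at the origin on the work surface. World frame = base frame: x ahead of the robot, y to its left, z up, the work surface at z = 0. Lengths are in m, angles in degrees, forces in N, time in s.
With the tool pointing down it reaches from about 0.35 to 0.875 m from the base axis. Payload 4.2 kg.
Tool frame: the origin (TCP) lies at the very end of the fingers, on their centre line; the grasp point (between the pads) lies 19 mm behind it (r.grip_point_offset is the distance from the TCP to the grasp point, in m); z points along the fingers, y is the line along which they close (so a half turn about z gives the same grasp; the last joint's range is limited). The gripper opens to 87 mm and grips with 3 to 60 N. Pads are 19 mm wide; open, the fingers measure 117 mm over their backs; the gripper's body (75 mm by 190 mm) begins 51 mm behind the grasp point.
Start: joints at [87.181, 22.042, 0.453, 0, -68.411, -14.817], TCP at [0.189, 0.596, 0.223] pointing down, gripper open.
Joint ranges: [-179.83, 179.83], [-69.29, 118.12], [-61.27, 80.66], [-181.25, 117.63], [-171.15, -9.14], [-177.46, 177.46]. Speed limits (degrees/s): [159.86, 159.86, 180, 180, 180, 180].

INTERFACE

Orientations are given as a 3x3 rotation matrix whose columns are the frame's x, y, z axes.
In Python, from station import r, cams gives the robot as it stands. The module is installed in compiled form; this text tells all that it offers.
- The arm moves only by the shell command python3 -m handwheel 'ROWS'. ROWS is JSON, a list that holds one entry, the list of rows, each a list of 7 numbers: the turn, a rotation vector about the tool's x, y, z in units of 6 degrees (1.0 is 6 degrees), then the shift along the tool's x, y, z in m, then the finger opening in m, from 0 to 0.087. In form: [[[ax, ay, az, x, y, z, jaw], ...]]. A call has 1 to 12 rows; each row shifts and turns the commanded pose from where the row before left it, along the tool's axes as they then stand; what a row does not reach is not made up. A row lasts 1/10 s, in which the tool goes at most 50 mm and 8.59 degrees, less where a joint would pass 70% of its speed; a pose out of reach is approached as far as the arm can. A call with a gripper value outside its range is refused whole. The fingers move at their own pace and stop on an object; the grip force is fixed at half the most. Time passes only in rows, so rows that do not move let the fingers close. It gives the time, the measured TCP pose, the force, the opening and the grip force at its end, in the units of the state.
- r.sense(): the state, without advancing time (a new reading comes with each control period).
- cams.capture(name): name is "side" or "top" or "wrist"; returns the picture (480x640x3 uint8, red, green, blue); there is no depth.
- cams.get_calibration(name): a dict with "camera_matrix" (3x3 intrinsics, pixels), "rvec" (rotation vector, rad) and "tvec" (3), from world to camera coordinates, as OpenCV has them; the wrist camera has in their place "T_tool_cam" (4x4, takes a point from camera to tool coordinates, whose origin is the TCP and whose axes are the flange's). Camera axes: x right, y down, z forward; pixel columns grow to the right and rows downward; lengths in m; the calibration is good to about 2 mm. The wrist camera is an equidistant fisheye: a pixel r from the principal point sees the ray r / f radians off the axis. A picture is of the moment at which its call begins: read the wrist's pose just before it. get_calibration takes no time and is no camera call.
- r.finish_job(): hands the job in; it is judged then, once.
The state is a dict: "time_s": time; "joints": joint angles; "joint_velocities": joint speeds; "effort": joint torques, N m; "tcp_pos": TCP position; "ee_rot": TCP orientation; "wrist_force": force on the tool from outside, world axes, zero at the start; "moment": the same for the moment, N m; "gripper_width": opening from 0.0 (shut) to 1.0 (fully open); "gripper_force": force on a finger pad.
Only numpy, scipy, OpenCV 4.12 (cv2) and the standard library are available. Lean on these libraries where they do the work, as an engineer would, in place of code of your own. Each camera call takes 0.05 s, during which the arm holds its last target. There are 200 camera calls.

## Working session

There is one attempt and no reset: what is moved stays moved. The work goes in short steps, Python scripts to look and compute and a shell command to move; the robot and the scene stay as the last step left them, time stands still between calls to the robot, and variables do not carry over. Pictures are saved under pics/ and viewed, at most 13 in all, crops included, and the job is handed in when it is done.

```bash
mkdir -p pics
cat > h.py <<'E'
import numpy as np, cv2
from station import r, cams
def cast(name,uv,z,):
    c=cams.get_calibration(name);K=np.array(c["camera_matrix"],float);R=cv2.Rodrigues(np.array(c["rvec"],float))[0];t=np.array(c["tvec"],float).ravel()
    uv=np.atleast_2d(np.array(uv,float));d=(np.linalg.inv(K)@np.c_[uv,np.ones(len(uv))].T).T@R
    o=-R.T@t
    return o+d*((z-o[2])/d[:,2])[:,None]
def castw(uv,z,pos,rot):
    c=cams.get_calibration("wrist");K=np.array(c["camera_matrix"],float);T=np.array(c["T_tool_cam"],float)
    uv=np.atleast_2d(np.array(uv,float));x=(uv[:,0]-K[0,2])/K[0,0];y=(uv[:,1]-K[1,2])/K[1,1]
    th=np.hypot(x,y);s=np.where(th>1e-9,np.sin(th)/np.maximum(th,1e-9),1)
    d=np.c_[x*s,y*s,np.cos(th)]@T[:3,:3].T@np.array(rot).T
    o=np.array(pos)+np.array(rot)@T[:3,3]
    return o+d*((z-o[2])/d[:,2])[:,None]
def snap(name,fn):
    s=r.sense();im=cams.capture(name);cv2.imwrite("pics/"+fn+".png",im[:,:,::-1])
    np.savez("pics/"+fn+".npz",pos=s["tcp_pos"],rot=s["ee_rot"]);return im
E
python3 - <<'E'
from h import *
for n in("side","top","wrist"): snap(n,n+"0")
print(cams.get_calibration("wrist")); s=r.sense();print(np.round(s["ee_rot"],3),s["wrist_force"],s["time_s"])
for n in("side","top"):
    c=cams.get_calibration(n);R=cv2.Rodrigues(np.array(c["rvec"],float))[0];print(n,-R.T@np.array(c["tvec"]).ravel())
E
```

```text
{'camera_matrix': array([[371.64829954,   0.        , 320.78269246],
       [  0.        , 371.64829954, 237.01063819],
       [  0.        ,   0.        ,   1.        ]]), 'T_tool_cam': array([[ 4.17890094e-04, -9.55017543e-01, -2.96549015e-01,
         7.99289840e-02],
       [ 9.99999425e-01,  1.06097213e-04,  1.06749690e-03,
        -8.03103179e-04],
       [-9.88015241e-04, -2.96549290e-01,  9.55017038e-01,
        -1.62982007e-01],
       [ 0.00000000e+00,  0.00000000e+00,  0.00000000e+00,
         1.00000000e+00]])}
[[ 0.953 -0.303 -0.   ]
 [-0.303 -0.953 -0.002]
 [ 0.     0.002 -1.   ]] [-0.21642199 -0.1604182  -0.71992038] 0.15
side [0.13974905 0.54421645 0.62143903]
top [0.36792134 0.15630344 1.08602479]
```

View pics/top0.png

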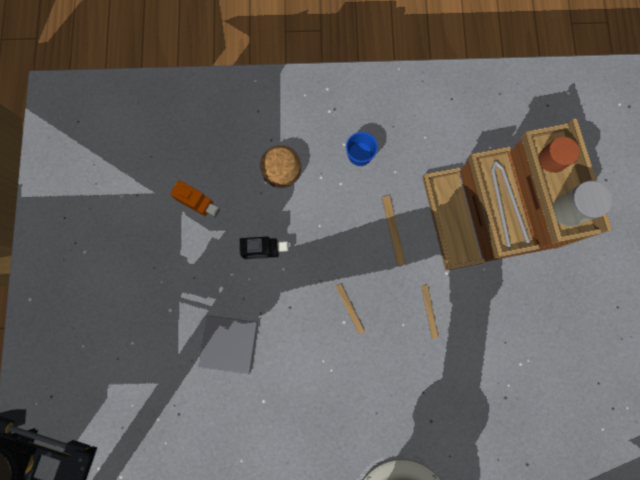

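View pics/side0.png

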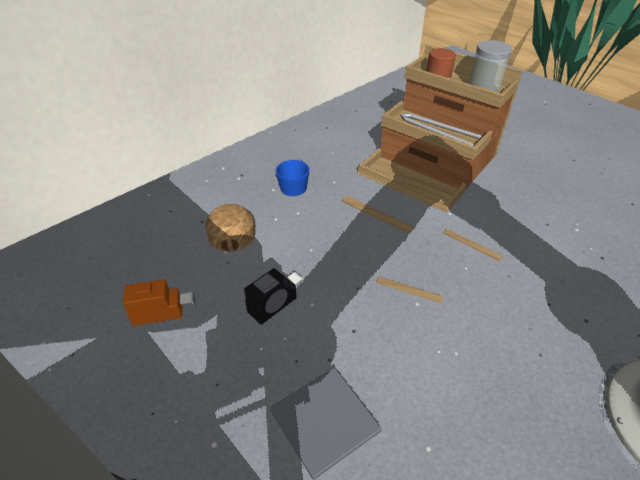

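The top view shows the black tape at (260,247) with its hook at (284,246). The largest batten runs (387,196)–(400,264), the caddy lip (427,175)–(447,268), and the slate is at (228,345). The orange tape and the two short strips are decoys.

Run:
```python
from h import *
im=cv2.imread("pics/top0.png");hsv=cv2.cvtColor(im,cv2.COLOR_BGR2HSV)
H,S,V=cv2.split(hsv)
def rects(m,box,name,z,amin=60,cam="top"):
    x0,y0,x1,y1=box;q=np.zeros_like(m);q[y0:y1,x0:x1]=m[y0:y1,x0:x1]
    for c in cv2.findContours(q,cv2.RETR_EXTERNAL,cv2.CHAIN_APPROX_NONE)[0]:
        if cv2.contourArea(c)<amin: continue
        b=cv2.boxPoints(cv2.minAreaRect(c));print(name,b.round(1).tolist());print(np.round(cast(cam,b,z),4)[:,:2].tolist())
wood=((H>8)&(H<25)&(S>90)).astype(np.uint8)
rects(wood,(370,185,412,275),"batten",.005)
rects(wood,(330,280,445,345),"decoys",.005)
rects(wood,(415,165,470,275),"tray",.024,300)
rects(((V<45)).astype(np.uint8),(225,230,282,265),"tape",.062)
rects(((V>150)&(S<60)).astype(np.uint8),(272,235,295,257),"hook",.027,10)
s=cv2.cvtColor(cv2.imread("pics/side0.png"),cv2.COLOR_BGR2HSV);H,S,V=cv2.split(s)
rects(((H>8)&(H<25)&(S>90)).astype(np.uint8),(335,190,415,235),"batten side",.005,60,"side")
a=cv2.resize(im[150:290,230:480],None,fx=3.2,fy=3.2,interpolation=cv2.INTER_CUBIC);cv2.imwrite("pics/c1.png",a)
```

```text
batten [[381.70001220703125, 197.0], [389.0, 195.3000030517578], [404.6000061035156, 263.20001220703125], [397.29998779296875, 264.8999938964844]]
[[0.6563, 0.0109], [0.6597, -0.0059], [0.5038, -0.0321], [0.5005, -0.0158]]
decoys [[421.5, 286.1000061035156], [426.79998779296875, 285.0], [437.3999938964844, 336.70001220703125], [432.1000061035156, 337.79998779296875]]
[[0.4523, -0.0662], [0.4544, -0.0778], [0.3431, -0.0931], [0.3411, -0.0817]]
decoys [[335.6000061035156, 286.20001220703125], [340.0, 284.0], [363.3999938964844, 330.79998779296875], [359.0, 333.0]]
[[0.4568, 0.122], [0.4614, 0.1121], [0.3594, 0.0651], [0.3549, 0.0748]]
tray [[422.1000061035156, 174.60000610351562], [468.79998779296875, 163.89999389648438], [490.70001220703125, 259.79998779296875], [444.0, 270.5]]
[[0.7007, -0.0797], [0.7228, -0.1863], [0.504, -0.2157], [0.4833, -0.113]]
tape [[238.8000030517578, 237.8000030517578], [276.6000061035156, 235.0], [278.1000061035156, 255.89999389648438], [240.3000030517578, 258.70001220703125]]
[[0.5597, 0.326], [0.5637, 0.2456], [0.5188, 0.2428], [0.5149, 0.3225]]
hook [[279.0, 242.0], [287.0, 242.0], [287.0, 250.0], [279.0, 250.0]]
[[0.5547, 0.2435], [0.5542, 0.226], [0.5365, 0.2262], [0.5369, 0.2437]]
batten side [[341.70001220703125, 200.60000610351562], [344.79998779296875, 194.10000610351562], [412.20001220703125, 226.5], [409.1000061035156, 233.0]]
[[0.6568, 0.013], [0.6677, -0.0069], [0.5059, -0.0332], [0.4982, -0.0144]]
```

View pics/c1.png

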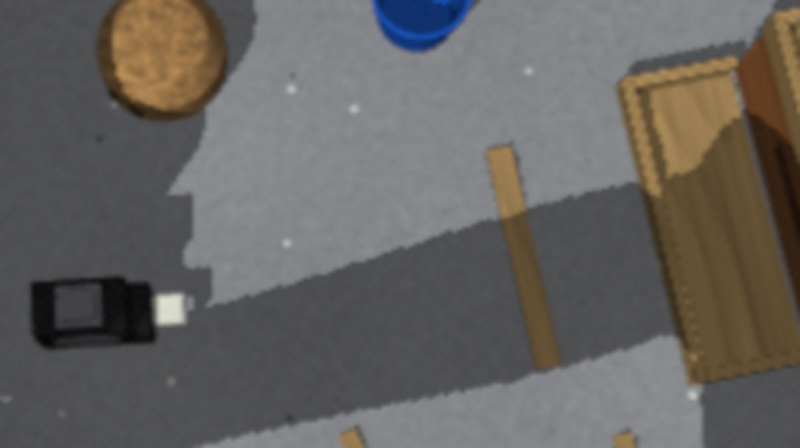

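The crop confirms the masks. Tape centre is about (0.543,0.285), heading −87°. The batten's far side is centred near (0.578,−0.003), with its normal heading about −80.5°. Batten to lip inner face is about 0.103 m, inside the given range. Moving above the tape.

```bash
R='[0,0,0,0.036,0.01575,0,0.087]'; python3 -m handwheel '[[[0,0,0,0.036,0.0157,0,0.087],[0,0,0,0.036,0.0157,0,0.087],[0,0,0,0.036,0.0157,0,0.087],[0,0,0,0.036,0.0157,0,0.087],[0,0,0,0.036,0.0157,0,0.087],[0,0,0,0.036,0.0157,0,0.087],[0,0,0,0.036,0.0157,0,0.087],[0,0,0,0.036,0.0157,0,0.087],[0,0,0,0.036,0.0157,0,0.087],[0,0,0,0.036,0.0157,0,0.087],[0,0,0,0.036,0.0157,0,0.087],[0,0,0,0.036,0.0157,0,0.087]]]'
python3 -m handwheel '[[[0,0,1.2,0,0,0,0.087],[0,0,1.2,0,0,0,0.087],[0,0,1.2,0,0,0,0.087],[0,0,1.2,0,0,0,0.087],[0,0,1.2,0,0,0,0.087],[0,0,1.2,0,0,0,0.087],[0,0,1.2,0,0,0,0.087],[0,0,1.2,0,0,0,0.087],[0,0,1.2,0,0,0,0.087],[0,0,0.8,0,0,0,0.087],[0,0,0,0,0,0,0.087],[0,0,0,0,0,0,0.087]]]'
python3 - <<'E'
from h import *
snap("wrist","w1");s=r.sense();print(np.round(s["tcp_pos"],4),np.round(s["ee_rot"],4),s["time_s"])
E
```

```text
time_s: 1.35
tcp_pos: [0.5448, 0.2839, 0.2222]
ee_rot: [[0.953, -0.303, -0.001], [-0.303, -0.953, -0.0], [-0.0, 0.0, -1.0]]
wrist_force: [0.1, 0.7, 0.1]
gripper_width: 1.003
gripper_force: 0.0
time_s: 2.55
tcp_pos: [0.5438, 0.2851, 0.2223]
ee_rot: [[0.05, -0.999, -0.0], [-0.999, -0.05, -0.0], [0.0, 0.0, -1.0]]
wrist_force: [0.0, 0.2, 0.8]
gripper_width: 1.002
gripper_force: 0.0
[0.5438 0.2852 0.2223] [[ 4.980e-02 -9.988e-01 -4.000e-04]
 [-9.988e-01 -4.980e-02 -3.000e-04]
 [ 2.000e-04  4.000e-04 -1.000e+00]] 2.6
```

View pics/w1.png

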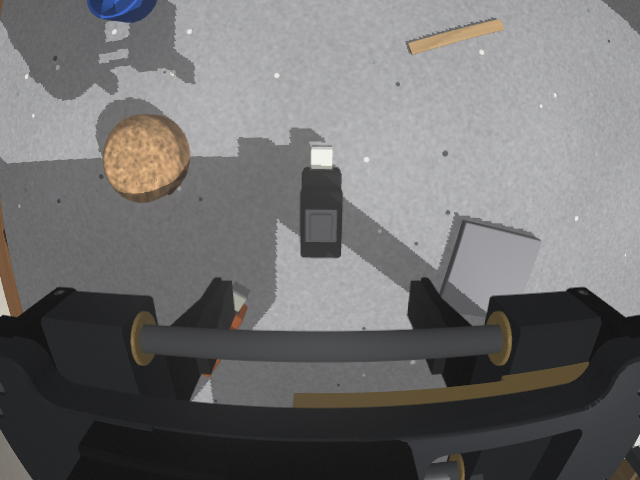

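The wrist view shows the tape centred on column 321, like the finger gap, and upright in the picture. The hook is at (321,157) and the case's rear edge at row 257. Checking the position along x, then descending.

Run:
```python
from h import *
d=np.load("pics/w1.npz")
print("rear",castw([[302,257],[340,257]],.062,d["pos"],d["rot"]))
print("front step",castw([[304,170],[339,170]],.036,d["pos"],d["rot"]))
print("pad",castw([[321,226]],.071,d["pos"],d["rot"]), "hook",castw([[311,147],[332,147]],.026,d["pos"],d["rot"]))
```

```text
rear [[0.55761717 0.32497597 0.062     ]
 [0.52239949 0.32318826 0.062     ]]
front step [[0.5599287  0.24753122 0.036     ]
 [0.52699308 0.24585687 0.036     ]]
pad [[0.54164363 0.29178971 0.071     ]] hook [[0.55458349 0.22604729 0.026     ]
 [0.53446659 0.22502395 0.026     ]]
```

```bash
python3 -m handwheel '[[[0,0,0,0,0.0015,0.03,0.087],[0,0,0,0,0,0.03,0.087],[0,0,0,0,0,0.03,0.087],[0,0,0,0,0,0.03,0.087],[0,0,0,0,0,0.03,0.087],[0,0,0,0,0,0.03,0.087],[0,0,0,0,0,0.02,0.087],[0,0,0,0,0,0.008,0.087],[0,0,0,0,0,0,0.087]]]'
python3 -m handwheel '[[[0,0,0,0,0,0,0.06],[0,0,0,0,0,0,0.05],[0,0,0,0,0,0,0.042],[0,0,0,0,0,0,0.03],[0,0,0,0,0,0,0.03],[0,0,0,0,0,0,0.03],[0,0,0,0,0,0,0.03],[0,0,0,0,0,0,0.03]]]'
```

```text
time_s: 3.5
tcp_pos: [0.542, 0.2847, 0.0135]
ee_rot: [[0.049, -0.999, -0.002], [-0.999, -0.049, -0.002], [0.002, 0.002, -1.0]]
wrist_force: [0.0, 0.7, -0.1]
gripper_width: 1.005
gripper_force: 0.0
time_s: 4.3
tcp_pos: [0.5427, 0.2853, 0.0147]
ee_rot: [[0.048, -0.999, 0.001], [-0.999, -0.048, 0.0], [-0.0, -0.001, -1.0]]
wrist_force: [1.7, -0.0, 0.4]
gripper_width: 0.434
gripper_force: 30.0
```

```bash
python3 -m handwheel '[[[0,0,0,0,0,-0.02,0.03],[0,0,0,0,0,-0.03,0.03],[0,0,0,0,0,-0.03,0.03],[0,0,0,0.03,-0.002,0,0.03],[0,0,0,0.04,-0.002,0,0.03],[0,0,0,0.04,-0.002,0,0.03],[0,0,0,0.04,-0.002,0,0.03],[0,0,0,0.04,-0.003,0,0.03],[0,0,0,0.04,-0.003,0,0.03],[0,0,-0.6,0,0,0,0.03],[0,0,-0.5,0,0,0,0.03],[0,0,0,0,0,0,0.03]]]'
python3 - <<'E'
from h import *
snap("wrist","w2");s=r.sense();print(np.round(s["tcp_pos"],4),np.round(s["ee_rot"],4),s["time_s"],s["gripper_width"],s["wrist_force"])
E
```

```text
time_s: 5.5
tcp_pos: [0.5664, 0.0553, 0.0934]
ee_rot: [[0.161, -0.987, -0.003], [-0.987, -0.161, -0.0], [-0.0, 0.003, -1.0]]
wrist_force: [0.7, 0.8, -4.1]
gripper_width: 0.435
gripper_force: 30.0
[0.5665 0.0557 0.0935] [[ 1.608e-01 -9.870e-01 -2.500e-03]
 [-9.870e-01 -1.608e-01 -4.000e-04]
 [-0.000e+00  2.500e-03 -1.000e+00]] 5.55 0.43032590376462476 [-0.36100151 -0.21173467 -4.03297596]
```

View pics/w2.png

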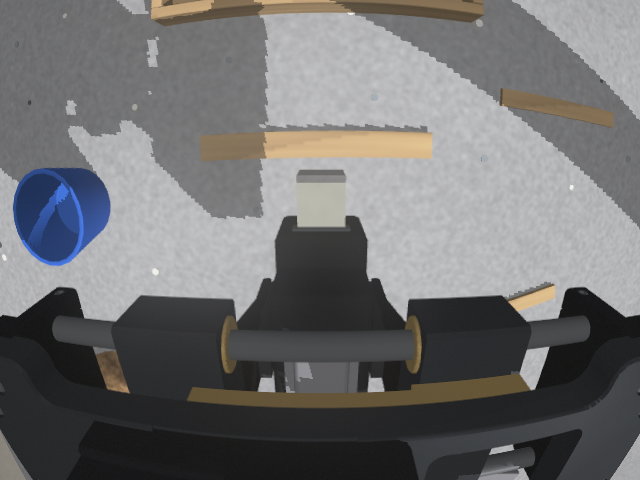

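The wrist view shows the batten's near edge (201,159)–(432,157), the lip along the top at rows 5–20 (columns 152–483), and the hook at (321,175), in line. Casting the edges.

Run:
```python
from h import *
d=np.load("pics/w2.npz");p,R=d["pos"],d["rot"]
im=cv2.imread("pics/w2.png");H,S,V=cv2.split(cv2.cvtColor(im,cv2.COLOR_BGR2HSV))
w=(H>8)&(H<25)&(S>75)
def fit(P,n):
    c=P.mean(0);v=np.linalg.svd(P[:,:2]-c[:2])[2][0];v*=np.sign(v[0]);print(n,c.round(4),"ang",np.degrees(np.arctan2(v[1],v[0])).round(2),"res",np.abs((P[:,:2]-c[:2])@[-v[1],v[0]]).max().round(4), "ends",P[0,:2].round(4),P[-1,:2].round(4))
    # distance ahead of TCP along tool x, and lateral (tool y)
    q=(c-p)@R;print("   tool xyz",q.round(4))
cols=np.arange(206,428,4)
near=[];far=[]
for u in cols:
    k=np.where(w[110:175,u])[0]+110
    if len(k)>8: near.append([u,k.max()+.5]);far.append([u,k.min()-.5])
fit(castw(near,.0,p,R),"bat near z0");fit(castw(near,.005,p,R),"bat near z5");fit(castw(far,.005,p,R),"bat far z5")
lo=[]
for u in range(165,475,6):
    k=np.where(w[0:40,u])[0]
    print(u,k.min(),k.max(),end="; ") if u%30==15 else 0
    if len(k): lo.append([u,k.max()+.5])
print();fit(castw(lo,0.,p,R),"lip foot z0")
hk=castw([[297,172],[345,172]],p[2]-.0143+.026,p,R);print("hook blade front",((hk-p)@R).round(4))
hk=castw([[299,171],[344,171]],p[2]-.0143+.008,p,R);print("hook tab bottom outer",((hk-p)@R).round(4))
```

```text
bat near z0 [ 0.5775 -0.0025  0.    ] ang 9.73 res 0.0004 ends [0.6544 0.0105] [ 0.501  -0.0158]
   tool xyz [ 0.0589 -0.0019  0.0934]
bat near z5 [ 0.5775 -0.0029  0.005 ] ang 9.73 res 0.0004 ends [0.653  0.0098] [ 0.5025 -0.0159]
   tool xyz [ 0.0593 -0.0018  0.0884]
bat far z5 [ 0.5803 -0.0201  0.005 ] ang 9.92 res 0.0005 ends [ 0.6549 -0.0069] [ 0.506 -0.033]
   tool xyz [ 0.0767 -0.0018  0.0884]
165 0 24; 195 0 20; 225 0 17; 255 0 13; 285 0 12; 315 0 11; 345 0 11; 375 0 12; 405 0 14; 435 0 17; 465 0 21; 
lip foot z0 [ 0.5927 -0.1039  0.    ] ang 9.82 res 0.0006 ends [ 0.7012 -0.0857] [ 0.4846 -0.1229]
   tool xyz [ 0.1613 -0.0005  0.0934]
hook blade front [[ 0.0613 -0.0081 -0.0117]
 [ 0.0614  0.0115 -0.0117]]
hook tab bottom outer [[ 0.0595 -0.0084  0.0063]
 [ 0.0595  0.0122  0.0063]]
```

```bash
python3 -m handwheel '[[[0,0,-0.08,0.03,0,0,0.03],[0,0,0,0.04,0,0,0.03],[0,0,0,0.03,0,0,0.03],[0,0,0,0.019,0,0,0.03],[0,0,0,0,0,0,0.03],[0,0,0,0,0,0.02,0.03],[0,0,0,0,0,0.02,0.03],[0,0,0,0,0,0.015,0.03],[0,0,0,0,0,0.01,0.03],[0,0,0,0,0,0.007,0.03],[0,0,0,0,0,0,0.03],[0,0,0,0,0,0,0.03]]]'
python3 - <<'E'
from h import *
snap("wrist","w3");im=snap("side","s3");s=r.sense();print(np.round(s["tcp_pos"],4),np.round(s["ee_rot"],4),s["time_s"],s["gripper_width"],s["wrist_force"])
w=cv2.imread("pics/w3.png")[100:340,160:480]; w=cv2.resize(w,(533,400))
q=cv2.resize(cv2.imread("pics/s3.png")[110:260,340:480],(260,279))
o=np.zeros((400,800,3),np.uint8);o[:,:533]=w;o[:279,533:793]=q;cv2.imwrite("pics/c3.png",o)
E
```

```text
time_s: 6.75
tcp_pos: [0.5881, -0.061, 0.023]
ee_rot: [[0.171, -0.985, 0.001], [-0.985, -0.171, -0.0], [0.0, -0.001, -1.0]]
wrist_force: [0.2, 0.4, -3.7]
gripper_width: 0.433
gripper_force: 30.0
[ 0.5883 -0.0611  0.0234] [[ 1.711e-01 -9.852e-01  1.800e-03]
 [-9.852e-01 -1.711e-01  1.000e-04]
 [ 2.000e-04 -1.800e-03 -1.000e+00]] 6.85 0.43470125293606343 [ 0.3341831   0.05985228 -4.5694337 ]
```

View pics/c3.png

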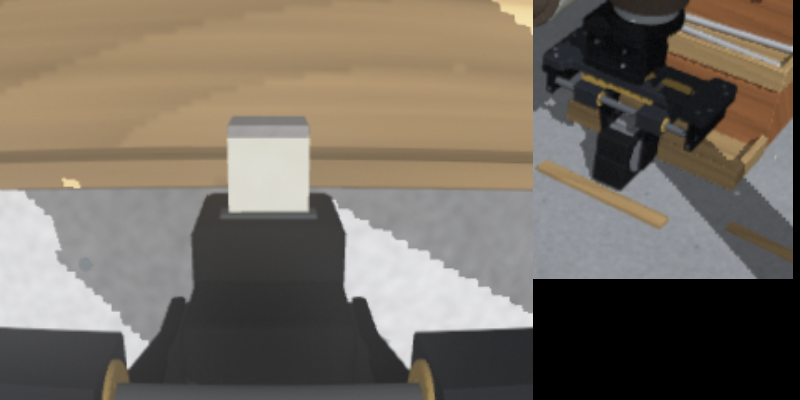

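The crop shows the hook tab beyond the lip's inner edge, inside the tray. The lip's top runs across rows 155–188 under the blade. Checking the numbers before pulling.

```bash
python3 - <<'E'
from h import *
d=np.load("pics/w3.npz");p,R=d["pos"],d["rot"]
f=lambda row:100+row*.6
for n,row,z in(("lip outer top",188,.024),("lip inner top",160,.024),("lip inner alt",150,.024),("tab front at blade",125,.036),("nose step",196,.045),("tab far bottom",117,.018)):
    print(n,((castw([[320,f(row)]],z,p,R)-p)@R).round(4))
E
python3 -m handwheel '[[[0,0,0,-0.01,0,0,0.03],[0,0,0,-0.012,0,0,0.03],[0,0,0,-0.012,0,0,0.03],[0,0,0,-0.012,0,0,0.03],[0,0,0,0,0,0,0.03]]]'
```

```text
lip outer top [[ 0.0415  0.0012 -0.001 ]]
lip inner top [[ 0.0492  0.0012 -0.001 ]]
lip inner alt [[ 0.0519  0.0012 -0.001 ]]
tab front at blade [[ 0.0602  0.0013 -0.013 ]]
nose step [[ 0.0446  0.0013 -0.022 ]]
tab far bottom [[0.06   0.0012 0.005 ]]
time_s: 7.35
tcp_pos: [0.5795, -0.0142, 0.0228]
ee_rot: [[0.173, -0.985, 0.0], [-0.985, -0.173, -0.0], [0.0, -0.0, -1.0]]
wrist_force: [1.3, -1.9, -3.2]
gripper_width: 0.431
gripper_force: 30.0
```

```bash
python3 -m handwheel '[[[0,0,0,-0.012,0,0,0.03],[0,0,0,-0.012,0,0,0.03],[0,0,0,-0.012,0,0,0.03],[0,0,0,-0.012,0,0,0.03],[0,0,0,-0.012,0,0,0.03],[0,0,0,0,0,0,0.03],[0,0,0,0,0,0,0.03]]]'
python3 - <<'E'
from h import *
snap("wrist","w4");s=r.sense();print(np.round(s["tcp_pos"],4),np.round(s["ee_rot"][0],4),s["time_s"],s["gripper_width"],s["wrist_force"])
w=cv2.imread("pics/w4.png")[20:320,160:480]; w=cv2.resize(w,(640,600));cv2.imwrite("pics/c4.png",w)
E
```

```text
time_s: 8.05
tcp_pos: [0.5693, 0.0436, 0.0225]
ee_rot: [[0.172, -0.985, -0.0], [-0.985, -0.172, -0.0], [0.0, 0.0, -1.0]]
wrist_force: [1.4, -1.9, -1.8]
gripper_width: 0.434
gripper_force: 30.0
[0.5694 0.0432 0.0225] [ 1.713e-01 -9.852e-01 -1.000e-04] 8.1 0.4323986014727608 [ 0.79119449 -2.28467215 -2.88466993]
```

View pics/c4.png

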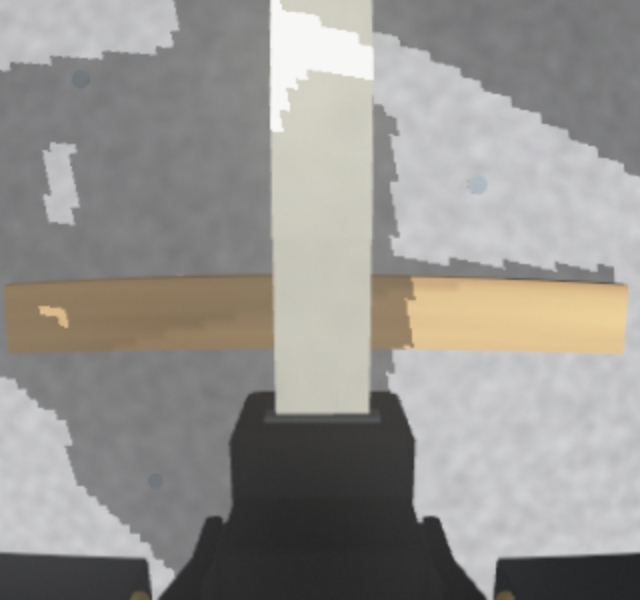

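The blade is out and passes over the batten. The batten's near edge is at crop row 352, with the nose behind it. Checking the gap, then lowering.

```bash
python3 - <<'E'
from h import *
d=np.load("pics/w4.npz");p,R=d["pos"],d["rot"]
for n,u,row,z in(("bat L",10,352,.003),("bat R",620,352,.003),("nose top",250,393,.044),("nose top R",390,393,.044)):
    print(n,((castw([[160+u/2,20+row/2]],z,p,R)-p)@R).round(4))
E
python3 -m handwheel '[[[0,0,0,0,0,0.003,0.03],[0,0,0,0,0,0.003,0.03],[0,0,0,0,0,0.001,0.03],[0,0,0,0,0,0,0.03],[0,0,0,0,0,0,0.03]]]'
```

```text
bat L [[ 0.0465 -0.081   0.0195]]
bat R [[0.0465 0.0802 0.0195]]
nose top [[ 0.045  -0.0125 -0.0215]]
nose top R [[ 0.045   0.0151 -0.0215]]
time_s: 8.6
tcp_pos: [0.5691, 0.043, 0.0151]
ee_rot: [[0.17, -0.985, -0.001], [-0.985, -0.17, 0.0], [-0.0, 0.001, -1.0]]
wrist_force: [0.5, -3.1, -5.1]
gripper_width: 0.434
gripper_force: 30.0
```

```bash
python3 -m handwheel '[[[0,0,0,0,0,0.001,0.03],[0,0,0,0,0,0,0.03],[0,0,0,0,0,0,0.03]]]'; python3 -m handwheel '[[[0,0,0,0,0,0.0005,0.03],[0,0,0,0,0,0,0.03],[0,0,0,0,0,0,0.03]]]';python3 -m handwheel '[[[0,0,0,0.0015,0,0,0.03],[0,0,0,0.0015,0,0,0.03],[0,0,0,0,0,0,0.03],[0,0,0,0,0,0,0.03]]]'
```

```text
time_s: 8.9
tcp_pos: [0.5692, 0.043, 0.0147]
ee_rot: [[0.171, -0.985, -0.001], [-0.985, -0.171, -0.0], [0.0, 0.001, -1.0]]
wrist_force: [-1.3, -3.7, -1.4]
gripper_width: 0.43
gripper_force: 30.0
time_s: 9.2
tcp_pos: [0.5692, 0.043, 0.0147]
ee_rot: [[0.171, -0.985, -0.0], [-0.985, -0.171, -0.0], [0.0, 0.001, -1.0]]
wrist_force: [-3.7, -3.8, 4.9]
gripper_width: 0.434
gripper_force: 30.0
time_s: 9.6
tcp_pos: [0.5709, 0.0408, 0.0147]
ee_rot: [[0.171, -0.985, 0.002], [-0.985, -0.171, 0.001], [-0.0, -0.002, -1.0]]
wrist_force: [-2.3, 1.5, 5.7]
gripper_width: 0.434
gripper_force: 30.0
```

```bash
python3 -m handwheel '[[[0,0,0,0.001,0,0,0.03],[0,0,0,0,0,0,0.03]]]'; python3 -m handwheel '[[[0,0,0,0.001,0,0,0.03],[0,0,0,0,0,0,0.03]]]'; python3 -m handwheel '[[[0,0,0,0.001,0,0,0.03],[0,0,0,0,0,0,0.03],[0,0,0,0,0,0,0.03]]]'
```

```text
time_s: 9.8
tcp_pos: [0.5713, 0.04, 0.0147]
ee_rot: [[0.171, -0.985, 0.002], [-0.985, -0.171, 0.001], [-0.0, -0.003, -1.0]]
wrist_force: [-2.2, 0.1, 5.2]
gripper_width: 0.432
gripper_force: 30.0
time_s: 10.0
tcp_pos: [0.5716, 0.039, 0.0147]
ee_rot: [[0.171, -0.985, 0.003], [-0.985, -0.171, 0.001], [-0.001, -0.003, -1.0]]
wrist_force: [-2.6, 1.1, 5.5]
gripper_width: 0.436
gripper_force: 30.0
time_s: 10.3
tcp_pos: [0.5719, 0.038, 0.0147]
ee_rot: [[0.171, -0.985, 0.003], [-0.985, -0.171, 0.001], [-0.0, -0.003, -1.0]]
wrist_force: [-1.2, 0.9, 4.5]
gripper_width: 0.432
gripper_force: 30.0
```

```bash
python3 -m handwheel '[[[0,0,0,0.001,0,0,0.03],[0,0,0,0,0,0,0.03]]]'; python3 -m handwheel '[[[0,0,0,0.001,0,0,0.03],[0,0,0,0,0,0,0.03],[0,0,0,0,0,0,0.03]]]'
```

```text
time_s: 10.5
tcp_pos: [0.5721, 0.037, 0.0147]
ee_rot: [[0.171, -0.985, 0.003], [-0.985, -0.171, 0.001], [-0.001, -0.003, -1.0]]
wrist_force: [-1.0, 1.1, 5.4]
gripper_width: 0.436
gripper_force: 30.0
time_s: 10.8
tcp_pos: [0.5723, 0.036, 0.0147]
ee_rot: [[0.171, -0.985, 0.003], [-0.985, -0.171, 0.001], [-0.0, -0.003, -1.0]]
wrist_force: [-0.9, 1.2, 4.1]
gripper_width: 0.435
gripper_force: 30.0
```

```bash
python3 -m handwheel '[[[0,0,0,0.001,0,0,0.03],[0,0,0,0,0,0,0.03]]]'
python3 - <<'E'
from h import *
snap("wrist","w5");s=r.sense();print(np.round(s["tcp_pos"],4),s["time_s"],s["wrist_force"])
w=cv2.imread("pics/w5.png")[150:270,230:410]; cv2.imwrite("pics/c5.png",cv2.resize(w,(720,480),interpolation=cv2.INTER_CUBIC))
E
```

```text
time_s: 11.0
tcp_pos: [0.5724, 0.035, 0.0147]
ee_rot: [[0.171, -0.985, 0.003], [-0.985, -0.171, 0.001], [-0.0, -0.003, -1.0]]
wrist_force: [-1.4, -0.0, 4.6]
gripper_width: 0.432
gripper_force: 30.0
[0.5724 0.035  0.0147] 11.05 [-0.63871367  0.2520303   3.61745896]
```

View pics/c5.png

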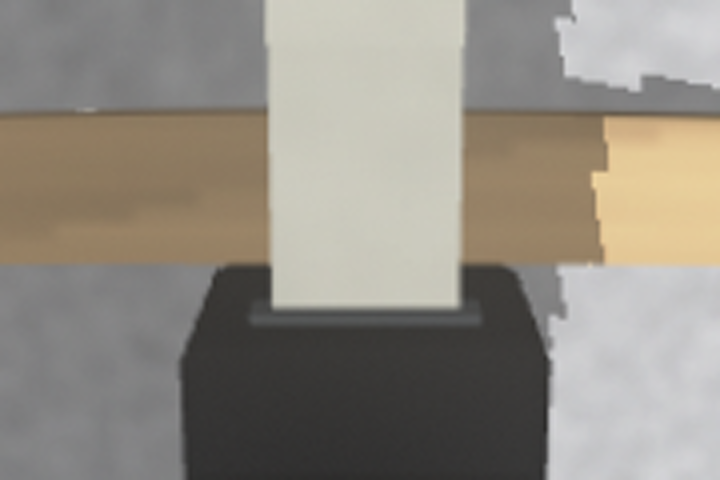

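The crop shows the bottom edge of the case's front face level with the batten's near edge (row 265) across its width, so it is square and almost touching. Nudging on until the force rises.

```bash
python3 -m handwheel '[[[0,0,0,0.001,0,0,0.03],[0,0,0,0,0,0,0.03]]]'; python3 -m handwheel '[[[0,0,0,0.001,0,0,0.03],[0,0,0,0,0,0,0.03],[0,0,0,0,0,0,0.03]]]'
```

```text
time_s: 11.25
tcp_pos: [0.5725, 0.0346, 0.0147]
ee_rot: [[0.171, -0.985, 0.003], [-0.985, -0.171, 0.002], [-0.001, -0.003, -1.0]]
wrist_force: [-1.0, 3.3, 5.1]
gripper_width: 0.433
gripper_force: 30.0
time_s: 11.55
tcp_pos: [0.5726, 0.0346, 0.0148]
ee_rot: [[0.172, -0.985, 0.003], [-0.985, -0.172, 0.003], [-0.002, -0.004, -1.0]]
wrist_force: [-3.3, 7.0, 5.9]
gripper_width: 0.432
gripper_force: 30.0
```

The force rises and motion stops at the batten, so the nose is in contact. Easing off slightly, releasing, and lifting.

```bash
python3 -m handwheel '[[[0,0,0,-0.0007,0,-0.0005,0.03],[0,0,0,0,0,0,0.04],[0,0,0,0,0,0,0.045],[0,0,0,0,0,0,0.06],[0,0,0,0,0,0,0.06],[0,0,0,0,0,0,0.06],[0,0,0,0,0,-0.01,0.06],[0,0,0,0,0,-0.03,0.06],[0,0,0,0,0,-0.04,0.06],[0,0,0,0,0,-0.02,0.06],[0,0,0,0,0,0,0.06]]]'
python3 - <<'E'
from h import *
snap("wrist","w6");s=r.sense();print(np.round(s["tcp_pos"],4),s["time_s"],s["wrist_force"])
w=cv2.imread("pics/w6.png")[60:360,160:480]; cv2.imwrite("pics/c6.png",cv2.resize(w,(640,600),interpolation=cv2.INTER_CUBIC))
E
```

```text
time_s: 12.65
tcp_pos: [0.5738, 0.0336, 0.1192]
ee_rot: [[0.172, -0.985, 0.009], [-0.985, -0.172, 0.002], [-0.001, -0.009, -1.0]]
wrist_force: [0.8, -0.2, 0.3]
gripper_width: 0.686
gripper_force: 0.0
[0.5722 0.0333 0.1169] 12.7 [-0.71938363  0.51308813 -0.02885782]
```

View pics/c6.png

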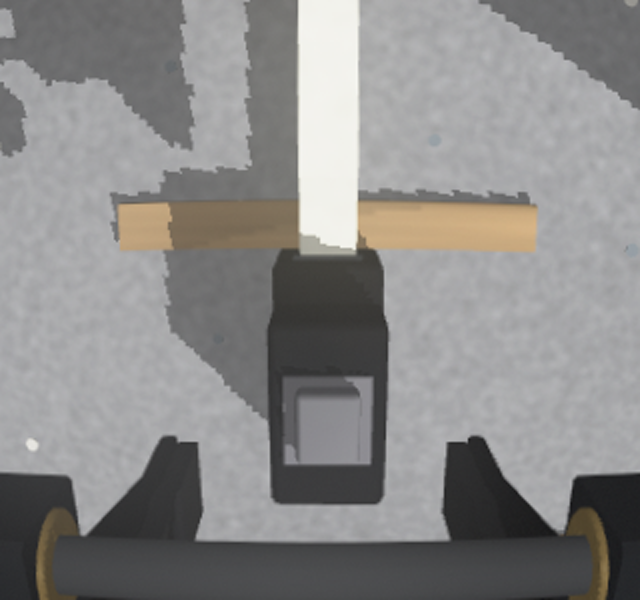

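The crop shows the tape upright and square, nose on the batten (row 250) and blade still out. The lock pad is centred near crop (329,420).

Run:
```python
from h import *
d=np.load("pics/w6.npz");p,R=d["pos"],d["rot"]
f=lambda u,v:[[160+u/2,60+v/2]]
for n,u,v,z in(("pad c",329,421,.069),("rear L",272,503,.062),("rear R",385,503,.062),("batL",122,250,.003),("batR",535,250,.003)):
    print(n,((castw(f(u,v),z,p,R)-p)@R).round(4))
s=r.sense();print(s["tcp_pos"])
```

```text
pad c [[-0.0075  0.0038  0.0502]]
rear L [[-0.0405 -0.0151  0.0574]]
rear R [[-0.0403  0.0229  0.0571]]
batL [[ 0.0359 -0.0763  0.1169]]
batR [[0.0364 0.0844 0.1155]]
[0.57223083 0.03334896 0.11689483]
```

```bash
python3 -m handwheel '[[[0,0,0,-0.0075,0.002,0,0.03],[0,0,0,0,0,0,0],[0,0,0,0,0,0,0],[0,0,0,0,0,0,0],[0,0,0,0,0,0,0],[0,0,0,0,0,0.015,0],[0,0,0,0,0,0.015,0],[0,0,0,0,0,0.005,0],[0,0,0,0,0,0,0],[0,0,0,0,0,0,0],[0,0,0,0,0,0,0]]]'
python3 - <<'E'
from h import *
snap("wrist","w7");s=r.sense();print(np.round(s["tcp_pos"],4),s["time_s"],s["wrist_force"])
w=cv2.imread("pics/w7.png")[60:360,160:480]; cv2.imwrite("pics/c7.png",cv2.resize(w,(640,600),interpolation=cv2.INTER_CUBIC))
E
```

```text
time_s: 13.8
tcp_pos: [0.5686, 0.0402, 0.0803]
ee_rot: [[0.171, -0.985, 0.001], [-0.985, -0.171, 0.0], [-0.0, -0.001, -1.0]]
wrist_force: [-0.0, -0.4, 0.8]
gripper_width: 0.006
gripper_force: 0.0
[0.5685 0.0402 0.0803] 13.85 [-0.03154274 -0.52229869  0.38510293]
```

View pics/c7.png

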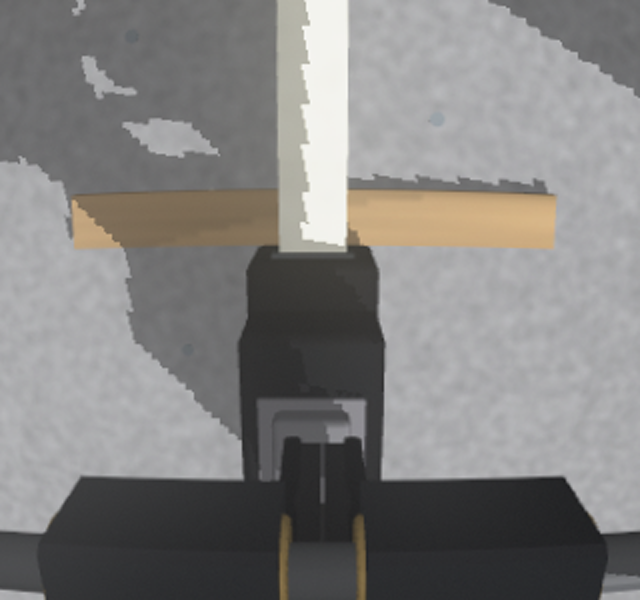

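The closed fingertips are over the lock pad, about 2 mm to the right. Correcting, then pressing in small steps.

```bash
python3 -m handwheel '[[[0,0,0,0,-0.002,0.004,0],[0,0,0,0,0,0.003,0],[0,0,0,0,0,0.001,0],[0,0,0,0,0,0.001,0],[0,0,0,0,0,0,0]]]'; python3 -m handwheel '[[[0,0,0,0,0,0.001,0],[0,0,0,0,0,0.001,0],[0,0,0,0,0,0,0],[0,0,0,0,0,0,0]]]'; python3 -m handwheel '[[[0,0,0,0,0,0.001,0],[0,0,0,0,0,0.001,0],[0,0,0,0,0,0,0],[0,0,0,0,0,0,0]]]'
```

```text
time_s: 14.35
tcp_pos: [0.57, 0.0405, 0.0707]
ee_rot: [[0.171, -0.985, 0.0], [-0.985, -0.171, -0.0], [0.0, 0.0, -1.0]]
wrist_force: [0.1, 0.3, 2.1]
gripper_width: 0.008
gripper_force: 0.8
time_s: 14.75
tcp_pos: [0.5701, 0.0405, 0.0696]
ee_rot: [[0.171, -0.985, 0.001], [-0.985, -0.171, -0.0], [0.0, -0.001, -1.0]]
wrist_force: [-2.9, 1.1, 7.0]
gripper_width: 0.002
gripper_force: 3.4
time_s: 15.15
tcp_pos: [0.5701, 0.0405, 0.0665]
ee_rot: [[0.171, -0.985, 0.0], [-0.985, -0.171, 0.0], [-0.0, -0.0, -1.0]]
wrist_force: [-0.5, 0.3, 2.3]
gripper_width: 0.009
gripper_force: 1.3
```

```bash
python3 -m handwheel '[[[0,0,0,0,0,0.001,0],[0,0,0,0,0,0.001,0],[0,0,0,0,0,0,0],[0,0,0,0,0,0,0]]]'; python3 -m handwheel '[[[0,0,0,0,0,0.0007,0],[0,0,0,0,0,0,0],[0,0,0,0,0,0,0]]]'
```

```text
time_s: 15.55
tcp_pos: [0.5703, 0.0405, 0.0663]
ee_rot: [[0.172, -0.985, 0.001], [-0.985, -0.172, -0.0], [0.0, -0.001, -1.0]]
wrist_force: [-5.2, 0.6, 11.9]
gripper_width: 0.005
gripper_force: 5.9
time_s: 15.85
tcp_pos: [0.5704, 0.0405, 0.0663]
ee_rot: [[0.172, -0.985, 0.001], [-0.985, -0.172, -0.0], [0.001, -0.001, -1.0]]
wrist_force: [-5.5, 1.0, 14.7]
gripper_width: 0.0
gripper_force: 7.6
```

The pad stopped firmly at about 66 mm with 14.7 N on it, so it is right down. Lifting and checking.

```bash
python3 -m handwheel '[[[0,0,0,0,0,-0.002,0],[0,0,0,0,0,-0.004,0],[0,0,0,0,0,-0.03,0],[0,0,0,0,0,-0.04,0],[0,0,0,-0.04,0,-0.04,0],[0,0,0,-0.04,0,0,0],[0,0,0,0,0,0,0],[0,0,0,0,0,0,0],[0,0,0,0,0,0,0],[0,0,0,0,0,0,0]]]'
python3 - <<'E'
from h import *
snap("wrist","w8");snap("side","s8");snap("top","t8");s=r.sense();print(np.round(s["tcp_pos"],4),s["time_s"],s["wrist_force"])
w=cv2.imread("pics/w8.png")[0:340,160:480]; w=cv2.resize(w,(480,510))
q=cv2.resize(cv2.imread("pics/s8.png")[150:290,320:480],(320,280));
o=np.zeros((600,800,3),np.uint8);o[:510,:480]=w;o[:280,480:]=q;o[290:570,480:]=cv2.resize(cv2.imread("pics/t8.png")[150:290,330:490],(320,280));cv2.imwrite("pics/c8.png",o)
E
```

```text
time_s: 16.85
tcp_pos: [0.5569, 0.1137, 0.1744]
ee_rot: [[0.17, -0.985, -0.001], [-0.985, -0.17, -0.001], [0.001, 0.002, -1.0]]
wrist_force: [-0.5, -0.2, 0.7]
gripper_width: 0.004
gripper_force: 0.0
[0.5571 0.1139 0.1748] 17.0 [-0.76059362  0.03732975 -0.9471457 ]
```

View pics/c8.png

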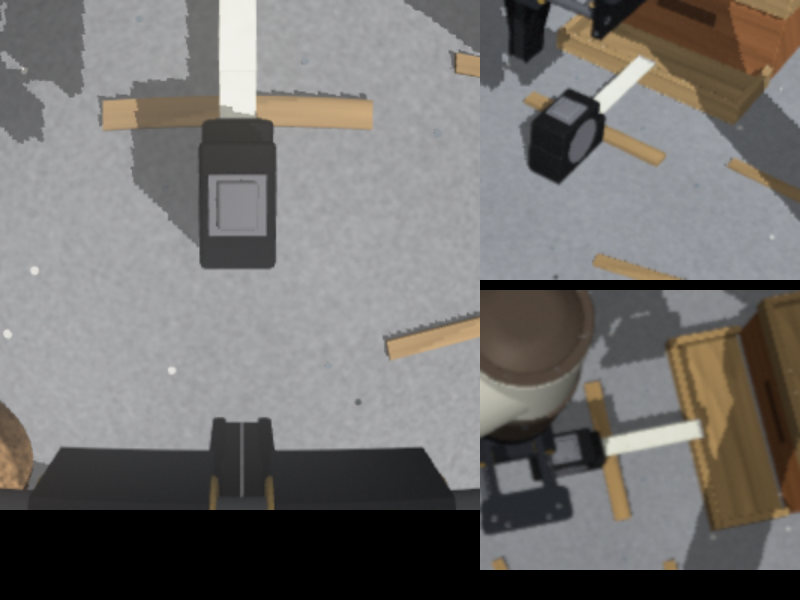

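The three crops show the tape upright and square, nose on the batten, with the blade reaching over the lip into the tray. The lock pad is flush and the robot is clear.

```bash
python3 -c "
from station import r
print(r.finish_job())"
```

```text
the job is handed in; nothing more can be done
None
```

The job is handed in at about 17 s. The last pictures show the tape standing upright, hooked over the caddy's lip, pulled out, square with its nose against the batten. I pressed the lock down last, to its firm stop. The arm never went near the cup, hide or slate.

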